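Top up the sample case and hold its lid half open

ROBOT

A 6-joint arm with a two-finger parallel gripper is mounted at the origin on the work surface. World frame = base frame: x ahead of the robot, y to its left, z up, the work surface at z = 0. Lengths are in m, angles in degrees, forces in N, time in s.
With the tool pointing down it reaches from about 0.25 to 0.725 m from the base axis. Payload 9.7 kg.
Tool frame: the origin (TCP) lies at the very end of the fingers, on their centre line; the grasp point (between the pads) lies 19 mm behind it (bot.hold_point_z is the distance from the TCP to the grasp point, in m); z points along the fingers, y is the line along which they close (so a half turn about z gives the same grasp; the last joint's range is limited). The gripper opens to 85 mm and grips with 20 to 120 N. Pads are 22 mm wide; open, the fingers measure 114 mm over their backs; the gripper's body (76 mm by 85 mm) begins 54 mm behind the grasp point. The pads swing forward as they close: fully open they stand 13 mm farther back than shut.
Start: joints at [65.031, 4.979, 10.078, 95.1, 0, 90], TCP at [0.232, 0.499, 0.203] pointing down, gripper open.
Joint ranges: [-179.16, 179.16], [-48.56, 103.87], [-65.8, 70.77], [-126.05, 130.52], [-82.76, 87.17], [-180, 180]. Speed limits (degrees/s): [127.2, 127.2, 147.25, 180, 180, 180].

INTERFACE

Orientations are given as [roll, pitch, yaw] about the fixed x, y, z axes, in that order (R = Rz(yaw) Ry(pitch) Rx(roll)).
In Python, from workcell import bot gives the robot as it stands.
- The arm moves only by the tool play_rows, never from a script. Its argument "targets" is a list of rows, each an object with "grip": the closure in counts, from 0 (fully open) to 255 (shut); "linear": the shift along the world's x, y, z in cm, a list of three; "delta_rot": the turn, a rotation vector about the world's x, y, z in rad, a list of three. A call has 1 to 10 rows; each row is the pose to reach, as a shift and turn from the pose commanded when the call began; what a row does not reach only later rows make up. A row lasts 1/10 s, in which the tool goes at most 50 mm and 8.59 degrees, less where a joint would pass 70% of its speed; a pose out of reach is approached as far as the arm can. A call with a gripper value outside its range is refused whole. The fingers move at their own pace and stop on an object; "force" is the grip in N (left out, the last holds). Time passes only in rows, so rows that repeat a pose let the fingers close. It gives the time, the measured TCP pose, the force, the opening and the grip force at its end, in the units of the state.
- bot.get_obs(): the state, without advancing time (a new reading comes with each control period).
- bot.camera(name): name is "scene" or "side" or "wrist"; returns a dict with "color" (480x640x3 uint8, red, green, blue), "range_z" (480x640 float32, m along the optical axis (not along the pixel's ray), 0 where there is no reading), "fov_y" (degrees; the focal length in pixels is half the picture's height over the tangent of half this angle, whatever the lens; pixels are square), "cx", "cy" (the principal point, pixels), "world_to_cam" (4x4, takes a point from world to camera coordinates). Camera axes: x right, y up, looking along -z (the intrinsics and any distortion apply to the point x, -y, -z); pixel columns grow to the right and rows downward; lengths in m; the calibration is good to about 2 mm. The wrist camera is an equidistant fisheye: a pixel r from the principal point sees the ray r / f radians off the axis. A picture is of the moment at which its call begins.
- bot.job_done(): hands the job in; it is judged then, once.
Trained networks look in a picture, given as the dict that the camera call returned (one of the last four; its "shot" number tells which), for a name from the list of things; names that differ only in an ending like _2 or _b are one class to them, and where a whole thing is asked for, a point or a joint stands for the part that bears it (a point fixed in the world has none). Each returns a list of dicts, best first, with "conf" (0 to 1); they miss things now and then, are a little off and sometimes report something else, mostly with a low value. They report only what shows in the picture. A call takes as long as a camera call. They do not tell look-alikes from the thing itself.
- bot.search_frame(picture, target): "box" ([left, top, right, bottom] in pixels, round what is visible of it).
- bot.trace(picture, target): "pixels" (480x640 bool, what is visible of it) and "box" ([left, top, right, bottom] in pixels, round what is visible of it).
- bot.pinpoint(picture, target): "pixel" ([column, row] in pixels: a listed point, or the origin of a listed thing).
The state is a dict: "time": time; "q": joint angles; "qd": joint speeds; "joint_efforts": joint torques, N m; "ee_pos": TCP position; "tcp_rot": TCP orientation; "wrist_force": force on the tool from outside, world axes, zero at the start; "torque": the same for the moment, N m; "opening": finger opening in m; "grasp_force": force on a finger pad.
Only numpy, scipy, OpenCV 4.12 (cv2) and the standard library are available. Lean on these libraries where they do the work, as an engineer would, in place of code of your own. Each camera call takes 0.05 s, during which the arm holds its last target. There are 200 camera calls.

TASK

Stand the two spare sample jars from the table in the two empty pockets of the sample case, fully home and upright, set in and not dropped, leaving the jars already there and everything else on the table alone. Then bring the case's lid forward and hold it with the fingers at 50 degrees open from shut, so that I can look across the jars under it; it must not fall shut. Finish while still holding the lid there: do not let go.

Things in the scene. Friction and masses are not known exactly. Their poses are not given: they have to be found in the camera images.
- pocket0 (a point): one of the six round pockets of the open sample case: front row (the robot side), right; empty or full at the start. The point is on its axis, where a seated jar's centre comes: 31 mm above its floor, 13 mm above the block's top. Pocket 36 mm across, 18 mm deep, 64 mm apart in a row, rows 60 mm apart. Axes: x level, from the case's front to the hinge; y along the hinge, to the left; z up
- pocket1 (a point): one of the six round pockets of the open sample case: front row (the robot side), middle; empty or full at the start. The point is on its axis, where a seated jar's centre comes: 31 mm above its floor, 13 mm above the block's top. Pocket 36 mm across, 18 mm deep, 64 mm apart in a row, rows 60 mm apart. Axes: x level, from the case's front to the hinge; y along the hinge, to the left; z up
- pocket2 (a point): one of the six round pockets of the open sample case: front row (the robot side), left; empty or full at the start. The point is on its axis, where a seated jar's centre comes: 31 mm above its floor, 13 mm above the block's top. Pocket 36 mm across, 18 mm deep, 64 mm apart in a row, rows 60 mm apart. Axes: x level, from the case's front to the hinge; y along the hinge, to the left; z up
- pocket3 (a point): one of the six round pockets of the open sample case: back row (the hinge side), right; empty or full at the start. The point is on its axis, where a seated jar's centre comes: 31 mm above its floor, 13 mm above the block's top. Pocket 36 mm across, 18 mm deep, 64 mm apart in a row, rows 60 mm apart. Axes: x level, from the case's front to the hinge; y along the hinge, to the left; z up
- pocket4 (a point): one of the six round pockets of the open sample case: back row (the hinge side), middle; empty or full at the start. The point is on its axis, where a seated jar's centre comes: 31 mm above its floor, 13 mm above the block's top. Pocket 36 mm across, 18 mm deep, 64 mm apart in a row, rows 60 mm apart. Axes: x level, from the case's front to the hinge; y along the hinge, to the left; z up
- pocket5 (a point): one of the six round pockets of the open sample case: back row (the hinge side), left; empty or full at the start. The point is on its axis, where a seated jar's centre comes: 31 mm above its floor, 13 mm above the block's top. Pocket 36 mm across, 18 mm deep, 64 mm apart in a row, rows 60 mm apart. Axes: x level, from the case's front to the hinge; y along the hinge, to the left; z up
- seated0_center (a point): centre, half-way up, of a closed white sample jar with a black cap, 32 mm across all the way up, 62 mm tall, about 50 g; z is its upright axis. It already stands in one of the pockets (which one varies)
- seated1_center (a point): centre, half-way up, of a closed white sample jar with a black cap, 32 mm across all the way up, 62 mm tall, about 50 g; z is its upright axis. It already stands in one of the pockets (which one varies)
- seated2_center (a point): centre, half-way up, of a closed white sample jar with a black cap, 32 mm across all the way up, 62 mm tall, about 50 g; z is its upright axis. It already stands in one of the pockets (which one varies)
- seated3_center (a point): centre, half-way up, of a closed white sample jar with a black cap, 32 mm across all the way up, 62 mm tall, about 50 g; z is its upright axis. It already stands in one of the pockets (which one varies)
- spare0_center (a point): centre, half-way up, of a closed white sample jar with a black cap, 32 mm across all the way up, 62 mm tall, about 50 g; z is its upright axis. It stands loose on the table to the left of the case: a spare
- spare1_center (a point): centre, half-way up, of a closed white sample jar with a black cap, 32 mm across all the way up, 62 mm tall, about 50 g; z is its upright axis. It stands loose on the table to the left of the case: a spare
- spare0: the same spare jar as spare0_center, origin at the centre of its underside
- spare1: the same spare jar as spare1_center, origin at the centre of its underside
- lid (a joint): angle of the case's hinged lid in rad: 0 shut (flat on the case), 1.72 fully open, just past upright, where it leans on its stop and stays by itself; below about 1.3 it falls shut. The hinge is free (hardly any friction); the lid weighs about 0.38 kg
- lid_hinge (a point): middle of the hinge axis, on the case's far upper edge, 50 mm above the table. Axes turn with the lid: y along the hinge; -x from the hinge along the lid to its free edge; z out of the lid's outer face (up when shut, away from the robot when open). Lid: cover with an aluminium frame and clear window, 180 x 236 x 33 mm, all on the z side of the hinge; case below: 180 x 236 x 50 mm
- lid_tab (a point): centre of the black pull tab on the lid's free edge: a plate 14 mm thick (along z), 36 mm wide (along y), that stands out 45 mm beyond the lid's edge (along -x), so its tip is 22 mm beyond this point. The point is 202 mm from the hinge axis along -x and 7 mm along z; axes as for lid_hinge
- tub: wide low white tub with black cap, 56 mm across, 36 mm tall, origin at the centre of its underside; not part of the job, to be left alone
- bottle: tall white bottle with black cap, 40 mm across, 88 mm tall, origin at the centre of its underside; not part of the job, to be left alone
- ruler: flat steel ruler, 300 x 30 x 3 mm, origin at the centre of its underside; not part of the job, to be left alone
- cutter: green knife with its blade covered, 24 mm wide, 150 mm long, origin at the centre of its underside; not part of the job, to be left alone
- caliper: sliding caliper, 200 mm long, 12 mm high, origin at the centre of its underside; not part of the job, to be left alone
- plaques: small pile of plastic colour plaques, 60 x 90 x 16 mm, origin at the centre of its underside; not part of the job, to be left alone
Things that resemble listed ones, but are neither listed nor needed, are in the scene too. Leave any orange or purple look-alike of the spare0 alone.

How it is judged:
By the outcome, as a careful person would: the job done as asked, in the order asked, and still so for the second after the job is handed in, while the arm keeps its last pose, push and grip.
It also fails if it takes over 72 s, if anything falls off the work surface, if the arm or the gripper's body presses on something with over 40 N, if the wrist force passes 120 N, or if a joint passes its speed limit or range.

## Working session

There is one attempt and no reset: what is moved stays moved. The work goes in short steps, Python scripts to look and compute and a tool call to move; the robot and the scene stay as the last step left them, time stands still between calls to the robot, and variables do not carry over. Pictures are saved under pics/ and viewed, at most 10 in all, crops included, and the job is handed in when it is done.

Besides the shell and the picture viewer there is one more tool, called after "Request:" as name(argument=value, ...) on one line, values as JSON. play_rows: Moves the arm, as the interface text tells. Its arguments: {"type":"object","properties":{"targets":{"type":"array","items":{"type":"object","properties":{"grip":{"type":"number"},"linear":{"type":"array","items":{"type":"number"}},"delta_rot":{"type":"array","items":{"type":"number"}}}}},"force":{"type":"number"}},"required":["targets"]}

```bash
mkdir -p pics; ls
cat > h.py <<'E'
import numpy as np, cv2
from workcell import bot
def f(c): return 240/np.tan(np.radians(c["fov_y"]/2))
def w(c,px,z=None,rng=None):
    """pixel -> world, on plane z or at range (pinhole)"""
    M=np.linalg.inv(c["world_to_cam"]); d=np.array([(px[0]-c["cx"])/f(c),-(px[1]-c["cy"])/f(c),-1.])
    o=M[:3,3]; d=M[:3,:3]@d
    return o+d*(rng if rng is not None else (z-o[2])/d[2])
def cloud(c):
    v,u=np.mgrid[:480,:640]; r=c["range_z"]; M=np.linalg.inv(c["world_to_cam"])
    P=np.stack([(u-c["cx"])/f(c)*r,-(v-c["cy"])/f(c)*r,-r],-1)
    return P@M[:3,:3].T+M[:3,3]
def save(c,n): cv2.imwrite(f"pics/{n}.png",c["color"][:,:,::-1])
E
python3 - <<'E'
from h import *
np.set_printoptions(precision=4,suppress=True)
for n in("scene","side"):
    c=bot.camera(n); save(c,n+"0"); print(n,c["fov_y"],c["cx"],c["cy"],np.linalg.inv(c["world_to_cam"])[:3,3]); C=cloud(c)
    for t in["spare0_center","seated0_center"]+[f"pocket{i}" for i in range(6)]+["lid_hinge","lid_tab"]:
        for r in bot.pinpoint(c,t)[:7]:
            p=r["pixel"]; print(t,round(r["conf"],2),np.round(p),"depthpt",C[int(p[1]),int(p[0])],"z-plane",w(c,p,.031 if "spare" in t else .063))
print(bot.get_obs())
E
```

```text
pics
scene 57.56972984461932 322.8282119504305 233.86394539712987 [1.3131 0.2103 0.9144]
spare0_center 0.81 [482. 313.] depthpt [0.6386 0.3978 0.0487] z-plane [0.6263 0.4035 0.031 ]
spare0_center 0.8 [468. 288.] depthpt [0.5818 0.3624 0.0619] z-plane [0.5579 0.3681 0.031 ]
spare0_center 0.76 [449. 307.] depthpt [0.6481 0.3226 0.0578] z-plane [0.6291 0.3263 0.031 ]
pocket0 0.77 [247. 228.] depthpt [ 0.6785 -0.1561  0.2255] z-plane [ 0.531  -0.2416  0.063 ]
pocket0 0.76 [270. 231.] depthpt [ 0.6751 -0.1042  0.2261] z-plane [ 0.5266 -0.175   0.063 ]
pocket0 0.73 [293. 232.] depthpt [ 0.6647 -0.0509  0.2236] z-plane [ 0.5137 -0.1111  0.063 ]
pocket1 0.77 [247. 228.] depthpt [ 0.6785 -0.1561  0.2255] z-plane [ 0.531  -0.2416  0.063 ]
pocket1 0.76 [270. 231.] depthpt [ 0.6751 -0.1042  0.2261] z-plane [ 0.5266 -0.175   0.063 ]
pocket1 0.73 [293. 232.] depthpt [ 0.6647 -0.0509  0.2236] z-plane [ 0.5137 -0.1111  0.063 ]
pocket2 0.77 [247. 228.] depthpt [ 0.6785 -0.1561  0.2255] z-plane [ 0.531  -0.2416  0.063 ]
pocket2 0.76 [270. 231.] depthpt [ 0.6751 -0.1042  0.2261] z-plane [ 0.5266 -0.175
[... 5375 characters left out ...]
8] z-plane [ 0.5224 -0.1297  0.063 ]
lid_hinge 0.77 [413. 244.] depthpt [ 0.6427 -0.1417  0.0545] z-plane [ 0.6353 -0.1494  0.063 ]
lid_tab 0.96 [438. 161.] depthpt [ 0.6648 -0.1425  0.2584] z-plane [0.905  0.0598 0.063 ]
{'time': 1.1, 'q': array([65.031 ,  4.9793, 10.0781, 95.1011,  0.0015, 89.9998]), 'qd': array([ 0.1148, -0.0455, -0.0148,  0.1253, -0.0577, -0.0171]), 'joint_efforts': array([ -0.0023, -52.0114,  46.4863,   0.0022,  -0.0001,  -0.    ]), 'ee_pos': array([0.2322, 0.4986, 0.2028]), 'tcp_rot': array([-179.9977,   -0.0015,  155.0312]), 'wrist_force': array([0.9361, 1.3423, 0.3143]), 'torque': array([ 0.0011, -0.0213, -0.0228]), 'grasp_force': 0.0, 'opening': 0.08543254916580363}
```

View images.

View pics/side0.png

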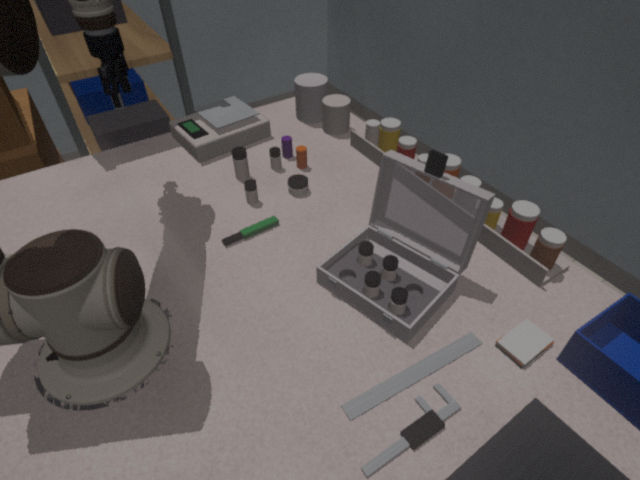

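View pics/scene0.png

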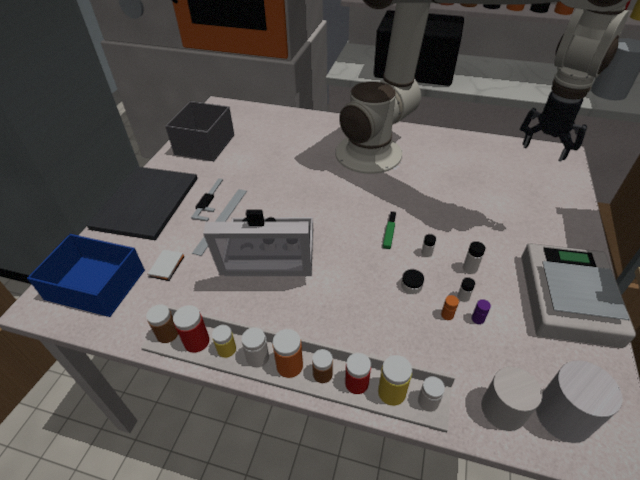

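```bash
cat >> h.py <<'E'
def discs(c,t,zt,n=9):
    """cap-top centres: per trace, points within 4 mm of the top"""
    C=cloud(c)
    for r in bot.trace(c,t)[:n]:
        P=C[r["pixels"]]; P=P[(P[:,2]>.0)&(P[:,2]<.15)]
        zt=np.percentile(P[:,2],97); T=P[P[:,2]>zt-.005]
        print(t,round(r["conf"],2),np.round(r["box"]),"ztop %.4f"%zt,"mean",T.mean(0),"mid",(np.percentile(T,3,0)+np.percentile(T,97,0))/2,"col",c["color"][r["pixels"]].mean(0).astype(int))
E
python3 - <<'E'
from h import *
np.set_printoptions(precision=4,suppress=True)
for n in("scene","side"):
    c=bot.camera(n); print(n); C=cloud(c)
    discs(c,"spare0",.062)
    if n=="side":
        discs(c,"seated0_center",.09)
        m=(abs(C[...,0]-.55)<.13)&(abs(C[...,1]+.15)<.16)&(C[...,2]>.01)&(C[...,2]<.12)
        h,e=np.histogram(C[m][:,2],bins=np.arange(.01,.12,.003)); print(list(zip(np.round(e,3),h)))
        r=C[m&(abs(C[...,2]-.05)<.004)]
        hull=cv2.minAreaRect((r[:,:2]*1000).astype(np.float32)); print(hull)
    L=[r for r in bot.trace(c,"lid")][:1]
    for r in L:
        P=C[r["pixels"]]; P=P[(P[:,2]>.09)&(abs(P[:,1]+.15)<.16)&(abs(P[:,0]-.66)<.08)]; q=P.mean(0); n_=np.linalg.svd(P-q,full_matrices=False)[2][2]; print("lid",r["conf"],r["box"],q,n_)
E
```

```text
scene
spare0 0.85 [471. 298. 491. 325.] ztop 0.0653 mean [0.6266 0.3989 0.0634] mid [0.6256 0.3989 0.0637] col [54 28 69]
spare0 0.79 [459. 276. 470. 303.] ztop 0.0655 mean [0.5676 0.3601 0.0634] mid [0.567  0.3602 0.0636] col [51 49 48]
spare0 0.78 [440. 295. 456. 318.] ztop 0.0656 mean [0.6351 0.3254 0.0635] mid [0.6346 0.3257 0.0638] col [105  57  28]
spare0 0.62 [419. 236. 438. 256.] ztop 0.0649 mean [0.4385 0.2531 0.0632] mid [0.4382 0.2534 0.0633] col [54 52 51]
lid 0.89 [200.9, 206.7, 309.6, 277.8] [ 0.6783 -0.1341  0.1828] [ 0.9624  0.2698 -0.0307]
side
spare0 0.81 [266. 147. 282. 170.] ztop 0.0631 mean [0.5642 0.3626 0.0618] mid [0.5638 0.3626 0.062 ] col [82 76 75]
spare0 0.71 [248. 178. 259. 206.] ztop 0.0625 mean [0.4342 0.2516 0.0611] mid [0.4346 0.2532 0.0607] col [71 66 65]
spare0 0.69 [294. 144. 308. 168.] ztop 0.0625 mean [0.6299 0.3234 0.0613] mid [0.6294 0.3235 0.0613] col [102  66  50]
spare0 0.63 [284. 135. 293. 161.] ztop 0.0628 mean [0.6236 0.3975 0.0614] mid [0.624  0.3978 0.0617] col [72 56 77]
seated0_center 0.65 [382. 254. 401. 278.] ztop 0.0757 mean [ 0.55
[... 965 characters left out ...]
np.int64(567)), (np.float64(0.076), np.int64(114)), (np.float64(0.079), np.int64(96)), (np.float64(0.082), np.int64(106)), (np.float64(0.085), np.int64(101)), (np.float64(0.088), np.int64(94)), (np.float64(0.091), np.int64(106)), (np.float64(0.094), np.int64(85)), (np.float64(0.097), np.int64(94)), (np.float64(0.1), np.int64(91)), (np.float64(0.103), np.int64(98)), (np.float64(0.106), np.int64(94)), (np.float64(0.109), np.int64(96)), (np.float64(0.112), np.int64(93)), (np.float64(0.115), np.int64(85))]
((559.3086547851562, -165.9196319580078), (217.9495086669922, 238.42123413085938), 15.347208023071289)
lid 0.85 [366.0, 147.7, 490.3, 274.3] [ 0.672  -0.1393  0.168 ] [ 0.9643  0.2637 -0.025 ]
```

Request:
play_rows(targets=[{"grip": 90, "linear": [5, -6, 0]}, {"grip": 90, "linear": [9, -9, 0]}, {"grip": 90, "linear": [12, -12, 0]}, {"grip": 90, "linear": [15, -15, 0]}, {"grip": 90, "linear": [18, -18, 0]}, {"grip": 90, "linear": [20.4, -22, 0]}, {"grip": 90, "linear": [20.4, -24.6, -1]}, {"grip": 90, "linear": [20.4, -24.6, -3]}, {"grip": 90, "linear": [20.4, -24.6, -3]}], force=30)

```text
validation failed for argument at $.ta...
```

```bash
cat >> h.py <<'E'
def wcloud(c):
    v,u=np.mgrid[:480,:640]; dx=u-c["cx"]; dy=v-c["cy"]; r=np.hypot(dx,dy)+1e-9; th=r/f(c); t=np.tan(np.clip(th,0,1.5)); d=c["range_z"]
    M=np.linalg.inv(c["world_to_cam"]); P=np.stack([dx/r*t*d,-dy/r*t*d,-d],-1)
    P=P@M[:3,:3].T+M[:3,3]; P[d==0]=np.nan; return P
def fitdisc(P,c0,zt,rad=.016,tol=.006):
    """centre of a cap from points near the top, circle fit on outline via max-enclosed mean"""
    T=P[(np.hypot(P[:,0]-c0[0],P[:,1]-c0[1])<rad+.012)&(abs(P[:,2]-zt)<tol)]
    (x,y),R=cv2.minEnclosingCircle((T[:,:2]*1000).astype(np.float32))
    return len(T),T.mean(0),(np.percentile(T,2,0)+np.percentile(T,98,0))/2,(x/1000,y/1000,R/1000)
E
python3 - <<'E'
from h import *
np.set_printoptions(precision=4,suppress=True)
c=bot.camera("wrist"); save(c,"w1"); C=wcloud(c); P=C.reshape(-1,3); P=P[~np.isnan(P[:,0])]
print(c["fov_y"],c["cx"],c["cy"],np.linalg.inv(c["world_to_cam"]), bot.get_obs()["ee_pos"],bot.get_obs()["tcp_rot"],bot.get_obs()["opening"],bot.get_obs()["q"])
t=P[abs(P[:,2])<.01]; print("table z",np.median(t[:,2]))
for c0 in((.4365,.2525),(.565,.361)): print(fitdisc(P,c0,.062))
s=bot.camera("side"); P=cloud(s).reshape(-1,3)
B=P[(P[:,2]>.070)&(P[:,2]<.0775)&(P[:,0]<.63)&(P[:,1]<-.08)&(P[:,0]>.46)&(P[:,1]>-.28)]
_,lab,ctr=cv2.kmeans(B.astype(np.float32),4,None,(3,50,1e-5),10,cv2.KMEANS_PP_CENTERS)
for k in range(4): print(ctr[k],fitdisc(P,ctr[k],.074,tol=.004))
E
```

```text
65.70646984690485 319.7458335623416 239.22146879461644 [[ 0.422  -0.8728 -0.2453  0.1704]
 [ 0.9066  0.406   0.1151  0.5277]
 [-0.0009 -0.2709  0.9626  0.3748]
 [ 0.      0.      0.      1.    ]] [0.2322 0.4986 0.2028] [-179.9991    0.0003  155.0273] 0.08541766952063042 [65.0286  4.9794 10.0773 95.0988 -0.0003 90.0014]
table z 0.0010498848564844954h.py:29: RuntimeWarning: Mean of empty slice.
  return len(T),T.mean(0),(np.percentile(T,2,0)+np.percentile(T,98,0))/2,(x/1000,y/1000,R/1000)
  ret = um.true_divide(
Traceback (most recent call last):
  File "h.py", line 29, in fitdisc
    return len(T),T.mean(0),(np.percentile(T,2,0)+np.percentile(T,98,0))/2,(x/1000,y/1000,R/1000)
                             ~~~~~~~~~~~~~^^^^^^^
IndexError: index -1 is out of bounds for axis 0 with size 0
```

View pics/w1.png

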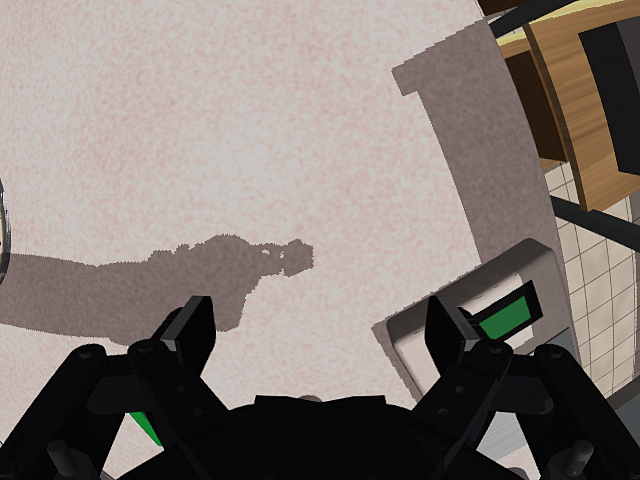

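Request:
play_rows(targets=[{"grip": 90, "linear": [5, -6, 0], "delta_rot": [0, 0, 0]}, {"grip": 90, "linear": [9, -9, 0], "delta_rot": [0, 0, 0]}, {"grip": 90, "linear": [12, -12, 0], "delta_rot": [0, 0, 0]}, {"grip": 90, "linear": [15, -15, 0], "delta_rot": [0, 0, 0]}, {"grip": 90, "linear": [18, -18, 0], "delta_rot": [0, 0, 0]}, {"grip": 90, "linear": [20.4, -22, 0], "delta_rot": [0, 0, 0]}, {"grip": 90, "linear": [20.4, -24.6, -1], "delta_rot": [0, 0, 0]}, {"grip": 90, "linear": [20.4, -24.6, -3], "delta_rot": [0, 0, 0]}, {"grip": 90, "linear": [20.4, -24.6, -3], "delta_rot": [0, 0, 0]}], force=30)

```text
time: 2.4
ee_pos: [0.4357, 0.2513, 0.1708]
tcp_rot: [-179.9, -0.1, 154.9]
wrist_force: [0.3, -0.2, 0.3]
opening: 0.0554
grasp_force: 0.0
```

Run:
```python
from h import *
np.set_printoptions(precision=4,suppress=True)
c=bot.camera("wrist"); save(c,"w2"); C=wcloud(c); P=C.reshape(-1,3); P=P[~np.isnan(P[:,0])]
o=bot.get_obs(); print(o["ee_pos"],o["tcp_rot"],o["opening"],o["q"],o["time"])
t=P[abs(P[:,2])<.01]; print("table z",np.median(t[:,2]))
for c0 in((.4365,.2525),(.565,.361)):
  try: print(fitdisc(P,c0,.062))
  except Exception as e: print("none")
s=bot.camera("side"); P=cloud(s).reshape(-1,3)
B=P[(P[:,2]>.070)&(P[:,2]<.0775)&(P[:,0]<.63)&(P[:,1]<-.08)&(P[:,0]>.46)&(P[:,1]>-.28)]
_,lab,ctr=cv2.kmeans(B.astype(np.float32),4,None,(3,50,1e-5),10,cv2.KMEANS_PP_CENTERS)
for k in range(4): print(ctr[k],fitdisc(P,ctr[k],.074,tol=.004))
```

```text
[0.4358 0.2521 0.1721] [-179.9264   -0.0579  154.9884] 0.05541551762912238 [30.0447 -1.8343 -0.2915 91.6363  0.0053 55.0562] 2.45
table z 0.0010110492009259842
(1298, array([0.4348, 0.2567, 0.0628]), array([0.435 , 0.2565, 0.0618]), (0.4356046447753906, 0.2566042785644531, 0.01614623260498047))
(851, array([0.5627, 0.3629, 0.0623]), array([0.5639, 0.3632, 0.0606]), (0.564382568359375, 0.3637582397460937, 0.01654675102233887))
[ 0.4965 -0.1843  0.0737] (167, array([ 0.4965, -0.1843,  0.0737]), array([ 0.4967, -0.1843,  0.0734]), (0.4978797912597656, -0.1839093475341797, 0.017180700302124024))
[ 0.5372 -0.1072  0.0735] (136, array([ 0.5372, -0.1072,  0.0735]), array([ 0.5377, -0.1067,  0.0731]), (0.5376944580078125, -0.10642645263671875, 0.016827171325683593))
[ 0.5538 -0.1685  0.0738] (149, array([ 0.5538, -0.1685,  0.0738]), array([ 0.5547, -0.1683,  0.0736]), (0.554465087890625, -0.1665497283935547, 0.01728347969055176))
[ 0.5131 -0.2461  0.0738] (184, array([ 0.5131, -0.2461,  0.0738]), array([ 0.5138, -0.246 ,  0.0735]), (0.5150733642578125, -0.2463896484375, 0.017266414642333985))
```

View pics/w2.png

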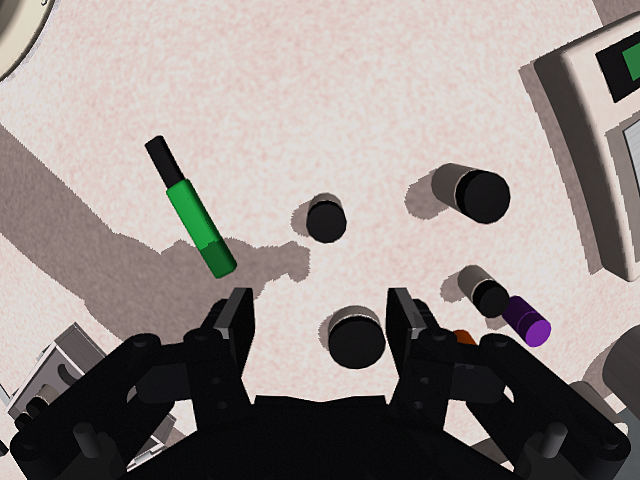

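Request:
play_rows(targets=[{"grip": 90, "linear": [0, 0.4, -3], "delta_rot": [0, 0, 0]}, {"grip": 90, "linear": [0, 0.4, -7], "delta_rot": [0, 0, 0]}, {"grip": 90, "linear": [0, 0.4, -11], "delta_rot": [0, 0, 0]}, {"grip": 90, "linear": [0, 0.4, -14], "delta_rot": [0, 0, 0]}, {"grip": 90, "linear": [0, 0.4, -14.8], "delta_rot": [0, 0, 0]}, {"grip": 90, "linear": [0, 0.4, -14.8], "delta_rot": [0, 0, 0]}, {"grip": 175, "linear": [0, 0.4, -14.8], "delta_rot": [0, 0, 0]}, {"grip": 200, "linear": [0, 0.4, -14.8], "delta_rot": [0, 0, 0]}, {"grip": 200, "linear": [0, 0.4, -14.8], "delta_rot": [0, 0, 0]}, {"grip": 200, "linear": [0, 0.4, -14.8], "delta_rot": [0, 0, 0]}], force=30)

```text
time: 3.5
ee_pos: [0.4374, 0.2573, 0.0271]
tcp_rot: [179.8, 0.1, 155.0]
wrist_force: [-1.3, -0.3, 7.2]
opening: 0.03
grasp_force: 29.3
```

Request:
play_rows(targets=[{"grip": 200, "linear": [0, 0, 2], "delta_rot": [0, 0, 0]}, {"grip": 200, "linear": [0, 0, 6], "delta_rot": [0, 0, 0]}, {"grip": 200, "linear": [0, -1.5, 10.5], "delta_rot": [0, 0, 0]}, {"grip": 200, "linear": [0.5, -4.5, 14], "delta_rot": [0, 0, 0]}, {"grip": 200, "linear": [1.5, -9, 16], "delta_rot": [0, 0, 0]}, {"grip": 200, "linear": [2.5, -13.5, 17], "delta_rot": [0, 0, 0]}, {"grip": 200, "linear": [3.5, -18, 17], "delta_rot": [0, 0, 0]}, {"grip": 200, "linear": [4.5, -22.5, 17], "delta_rot": [0, 0, 0]}, {"grip": 200, "linear": [5.5, -27, 17], "delta_rot": [0, 0, 0]}, {"grip": 200, "linear": [6.5, -31.5, 17], "delta_rot": [0, 0, 0]}])

```text
time: 4.5
ee_pos: [0.5015, -0.0604, 0.1961]
tcp_rot: [180.0, 0.1, 155.0]
wrist_force: [1.0, 0.4, -0.9]
opening: 0.0301
grasp_force: 29.8
```

Request:
play_rows(targets=[{"grip": 200, "linear": [1, -4.5, 0], "delta_rot": [0, 0, 0]}, {"grip": 200, "linear": [2, -9, 0], "delta_rot": [0, 0, 0]}, {"grip": 200, "linear": [2.9, -12.2, 0], "delta_rot": [0, 0, 0]}, {"grip": 200, "linear": [2.9, -12.2, 0], "delta_rot": [0, 0, 0]}, {"grip": 200, "linear": [2.9, -12.2, 0], "delta_rot": [0, 0, 0]}])

```text
time: 5.0
ee_pos: [0.5302, -0.181, 0.1953]
tcp_rot: [180.0, 0.0, 154.9]
wrist_force: [-0.4, -0.9, -1.7]
opening: 0.03
grasp_force: 29.8
```

```bash
cat >> h.py <<'E'
def grid(P,zt=.074):
    """fit case grid (64 x 60) to seated caps seen in P; returns pockets 0..5"""
    ctr={0:(.5138,-.246),1:(.4967,-.1843),4:(.5547,-.1683),5:(.5377,-.1067)}; A=[];Bq=[]
    L={i:np.array([(-.03 if i<3 else .03),.064*(i%3-1)]) for i in range(6)}
    for k,c0 in ctr.items():
        try:
            n,m,md,e=fitdisc(P,c0,zt,tol=.005); print(k,n,m,md,np.array(e))
            if n>60 and e[2]<.019: A.append(L[k]);Bq.append(md[:2])
        except Exception as ex: print(k,"none")
    A=np.array(A);Bq=np.array(Bq); a0=A.mean(0);b0=Bq.mean(0)
    U,_,V=np.linalg.svd((A-a0).T@(Bq-b0)); R=V.T@U.T
    G=np.array([R@(L[i]-a0)+b0 for i in range(6)]); print("yaw",np.degrees(np.arctan2(R[1,0],R[0,0])),"res",(A-a0)@R.T+b0-Bq); print(G); return G
E
python3 - <<'E'
from h import *
np.set_printoptions(precision=4,suppress=True)
c=bot.camera("wrist"); save(c,"w3"); C=wcloud(c); P=C.reshape(-1,3); P=P[~np.isnan(P[:,0])]
o=bot.get_obs(); print(o["ee_pos"],o["tcp_rot"],o["opening"],o["time"],o["wrist_force"],o["q"])
grid(P); t=P[abs(P[:,2]-.03)<.006]; print(np.median(t,0))
s=bot.camera("side"); grid(cloud(s).reshape(-1,3))
E
```

```text
[ 0.5302 -0.1802  0.1954] [179.9823   0.026  155.0061] 0.03001200603388529 5.05 [ 0.0881  0.3395 -0.0575] [-18.7839   6.176   10.5453  94.3416   0.0148   6.2101]
0 1119 [ 0.5137 -0.2439  0.0748] [ 0.5139 -0.2442  0.0737] [ 0.5141 -0.2446  0.0164]
1 1219 [ 0.4968 -0.1827  0.0749] [ 0.4968 -0.1829  0.0748] [ 0.497  -0.183   0.0159]
4 908 [ 0.5536 -0.1644  0.0747] [ 0.5544 -0.1641  0.0732] [ 0.5548 -0.167   0.016 ]
5 1169 [ 0.5372 -0.1061  0.0747] [ 0.5373 -0.1059  0.0738] [ 0.5374 -0.1056  0.0161]
yaw 15.88326961720226 res [[ 0.0004  0.0002]
 [-0.      0.0004]
 [ 0.     -0.0019]
 [-0.0004  0.0014]]
[[ 0.5143 -0.244 ]
 [ 0.4967 -0.1825]
 [ 0.4792 -0.1209]
 [ 0.572  -0.2276]
 [ 0.5545 -0.1661]
 [ 0.5369 -0.1045]]
[ 0.5159 -0.1493  0.0309]
0 192 [ 0.5128 -0.2462  0.0736] [ 0.513  -0.2456  0.073 ] [ 0.5147 -0.2455  0.0165]
1 176 [ 0.4959 -0.1848  0.0737] [ 0.4966 -0.1839  0.0729] [ 0.4974 -0.1833  0.0167]
4 157 [ 0.5538 -0.1691  0.0736] [ 0.5541 -0.1686  0.0731] [ 0.5542 -0.1683  0.0169]
5 140 [ 0.5369 -0.1074  0.0736] [ 0.5376 -0.1063  0.0729] [ 0.5376 -0.1064  0.0163]
yaw 15.091080987079017 res [[-0.     -0.0001]
 [-0.0002 -0.    ]
 [ 0.0002  0.0003]
 [ 0.0001 -0.0002]]
[[ 0.513  -0.2457]
 [ 0.4964 -0.1839]
 [ 0.4797 -0.1221]
 [ 0.5709 -0.2301]
 [ 0.5543 -0.1683]
 [ 0.5376 -0.1065]]
```

View pics/w3.png

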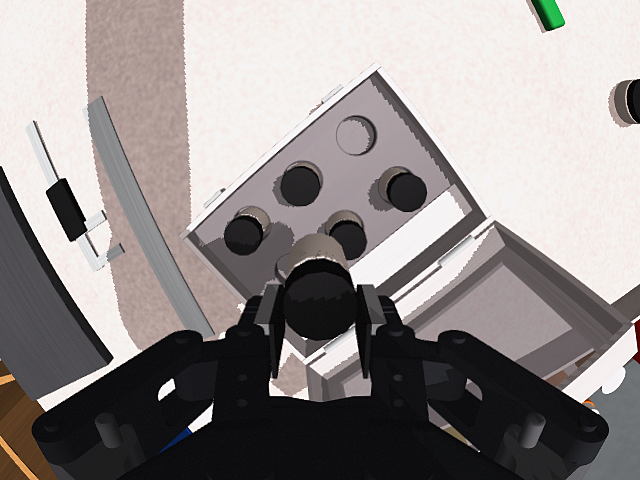

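Run:
```python
from h import *
np.set_printoptions(precision=4,suppress=True)
c=bot.camera("wrist"); C=wcloud(c); P=C.reshape(-1,3); P=P[~np.isnan(P[:,0])]
o=bot.get_obs(); print(o["ee_pos"])
S=P[(np.hypot(P[:,0]-.53,P[:,1]+.18)<.03)&(P[:,2]>.21)&(P[:,2]<.25)]; print(np.percentile(S[:,2],[5,25,50,75,95]))
z=np.median(S[S[:,2]>.222][:,2]); print(z,fitdisc(P,(.53,-.18),z,tol=.004))
r,v,u=[c["range_z"]],0,0
m=(abs(C[...,2]-z)<.004)&(np.hypot(C[...,0]-.53,C[...,1]+.18)<.03); ys,xs=np.nonzero(m); print(xs.min(),xs.max(),ys.min(),ys.max())
s=bot.camera("side"); print(fitdisc(cloud(s).reshape(-1,3),(.53,-.18),z,tol=.006))
s=bot.camera("scene"); print(fitdisc(cloud(s).reshape(-1,3),(.53,-.18),z,tol=.006))
```

```text
[ 0.5302 -0.1795  0.1954]
[0.2187 0.2308 0.2316 0.2331 0.247 ]
0.23166209766318221 (4686, array([ 0.5278, -0.1784,  0.2315]), array([ 0.5283, -0.1769,  0.2318]), (0.5240783081054687, -0.17714498901367187, 0.02712848663330078))
250 389 268 340
(134, array([ 0.5224, -0.1807,  0.2316]), array([ 0.5239, -0.1812,  0.2318]), (0.5282192993164062, -0.1800078582763672, 0.02739381408691406))
(91, array([ 0.5354, -0.1846,  0.2319]), array([ 0.5325, -0.18  ,  0.2319]), (0.532830078125, -0.1798721923828125, 0.025948474884033203))
```

Run:
```python
from h import *
np.set_printoptions(precision=4,suppress=True)
c=bot.camera("wrist"); C=wcloud(c); o=bot.get_obs(); T=o["ee_pos"]
a=np.radians(155); tx=np.array([np.cos(a),np.sin(a)]); ty=np.array([np.sin(a),-np.cos(a)])
D=C[...,:2]-T[:2]; X=D@tx; Y=D@ty; Z=C[...,2]-T[2]
for y in(-.008,-.004,0,.004,.008):
    m=(abs(Y-y)<.001)&(abs(X)<.03)&(abs(Z-.0362)<.003); h=np.sqrt(.016**2-y*y)
    print(y,m.sum(),X[m].min(),X[m].max(),"centre from near edge",X[m].max()-h,"far",X[m].min()+h,Z[m].mean())
print(T)
```

```text
-0.008 296 -0.012709238156980824 0.014932972524793718 centre from near edge 0.001076566064242699 far 0.0011471683035701955 0.03629025211330236
-0.004 337 -0.013961336334290704 0.016829097265901306 centre from near edge 0.0013371638810716381 far 0.0015305970505389635 0.03616145744073665
0 351 -0.014360488735771091 0.017198883385738762 centre from near edge 0.0011988833857387617 far 0.0016395112642289093 0.036038676426215034
0.004 328 -0.014350551778366132 0.0166148847517772 centre from near edge 0.001122951366947532 far 0.001141381606463536 0.0359076846722222
0.008 298 -0.01291638302238719 0.01574049985631986 centre from near edge 0.0018840933957688412 far 0.0009400234381638298 0.03578486705369799
[ 0.5302 -0.1795  0.1952]
```

Request:
play_rows(targets=[{"grip": 200, "linear": [-2.5, 3, 0], "delta_rot": [0, 0, 0]}, {"grip": 200, "linear": [-4.9, 5.7, 0], "delta_rot": [0, 0, 0]}, {"grip": 200, "linear": [-4.9, 5.7, -3], "delta_rot": [0, 0, 0]}, {"grip": 200, "linear": [-4.9, 5.7, -7], "delta_rot": [0, 0, 0]}, {"grip": 200, "linear": [-4.9, 5.7, -11], "delta_rot": [0, 0, 0]}, {"grip": 200, "linear": [-4.9, 5.7, -12.8], "delta_rot": [0, 0, 0]}, {"grip": 200, "linear": [-4.9, 5.7, -12.8], "delta_rot": [0, 0, 0]}, {"grip": 200, "linear": [-4.9, 5.7, -12.8], "delta_rot": [0, 0, 0]}])

```text
time: 6.1
ee_pos: [0.4814, -0.1231, 0.0677]
tcp_rot: [180.0, 0.0, 155.1]
wrist_force: [-0.2, -0.1, 0.7]
opening: 0.03
grasp_force: 29.9
```

Run:
```python
from h import *
np.set_printoptions(precision=4,suppress=True)
o=bot.get_obs(); print(o["ee_pos"],o["wrist_force"])
```

```text
[ 0.4814 -0.1231  0.0677] [-0.2324 -0.0799  0.7438]
```

Request:
play_rows(targets=[{"grip": 200, "linear": [-0.05, 0.07, -0.7], "delta_rot": [0, 0, 0]}, {"grip": 200, "linear": [-0.05, 0.07, -1.2], "delta_rot": [0, 0, 0]}, {"grip": 200, "linear": [-0.05, 0.07, -1.7], "delta_rot": [0, 0, 0]}, {"grip": 200, "linear": [-0.05, 0.07, -2.2], "delta_rot": [0, 0, 0]}, {"grip": 200, "linear": [-0.05, 0.07, -2.5], "delta_rot": [0, 0, 0]}, {"grip": 200, "linear": [-0.05, 0.07, -2.5], "delta_rot": [0, 0, 0]}])

```text
time: 6.7
ee_pos: [0.4805, -0.1225, 0.0412]
tcp_rot: [180.0, -0.0, 155.0]
wrist_force: [0.5, 2.4, -1.8]
opening: 0.0301
grasp_force: 29.9
```

Request:
play_rows(targets=[{"grip": 200, "linear": [0, 0, -0.1], "delta_rot": [0, 0, 0]}, {"grip": 200, "linear": [0, 0, -0.2], "delta_rot": [0, 0, 0]}, {"grip": 200, "linear": [0, 0, -0.25], "delta_rot": [0, 0, 0]}, {"grip": 200, "linear": [0, 0, -0.25], "delta_rot": [0, 0, 0]}])

```text
time: 7.1
ee_pos: [0.4808, -0.1227, 0.0394]
tcp_rot: [180.0, 0.0, 155.0]
wrist_force: [1.6, 3.4, 1.1]
opening: 0.0297
grasp_force: 30.2
```

Request:
play_rows(targets=[{"grip": 200, "linear": [0, 0, -0.08], "delta_rot": [0, 0, 0]}, {"grip": 200, "linear": [0, 0, -0.15], "delta_rot": [0, 0, 0]}, {"grip": 200, "linear": [0, 0, -0.15], "delta_rot": [0, 0, 0]}])

```text
time: 7.4
ee_pos: [0.4814, -0.123, 0.0391]
tcp_rot: [180.0, 0.1, 155.0]
wrist_force: [-1.0, 2.6, 9.8]
opening: 0.0299
grasp_force: 31.0
```

Request:
play_rows(targets=[{"grip": 155, "linear": [0, 0, 0.1], "delta_rot": [0, 0, 0]}, {"grip": 140, "linear": [0, 0, 0.1], "delta_rot": [0, 0, 0]}, {"grip": 125, "linear": [0, 0, 0.1], "delta_rot": [0, 0, 0]}, {"grip": 120, "linear": [0, 0, 0.2], "delta_rot": [0, 0, 0]}, {"grip": 120, "linear": [0, 0, 1.5], "delta_rot": [0, 0, 0]}, {"grip": 120, "linear": [0, 0, 5], "delta_rot": [0, 0, 0]}, {"grip": 120, "linear": [0, 0, 9.5], "delta_rot": [0, 0, 0]}, {"grip": 120, "linear": [0, 0, 14], "delta_rot": [0, 0, 0]}, {"grip": 90, "linear": [5, -5.5, 16], "delta_rot": [0, 0, 0]}, {"grip": 90, "linear": [5, -5.5, 16], "delta_rot": [0, 0, 0]}])

```text
time: 8.4
ee_pos: [0.5327, -0.1793, 0.2014]
tcp_rot: [180.0, 0.3, 155.1]
wrist_force: [-0.9, 0.9, -0.8]
opening: 0.0552
grasp_force: 0.0
```

Run:
```python
from h import *
np.set_printoptions(precision=4,suppress=True)
c=bot.camera("wrist"); save(c,"w4"); C=wcloud(c); P=C.reshape(-1,3); P=P[~np.isnan(P[:,0])]
o=bot.get_obs(); print(o["ee_pos"],o["time"],o["opening"],o["wrist_force"])
grid(P); print("p2",fitdisc(P,(.4797,-.1218),.074)); s=bot.camera("side"); Q=cloud(s).reshape(-1,3); grid(Q); print("p2",fitdisc(Q,(.4797,-.1218),.074,tol=.004))
```

```text
[ 0.534  -0.1812  0.2001] 8.45 0.0551338632996246 [-4.5238  0.7653 -2.2351]
0 1067 [ 0.5134 -0.2437  0.0748] [ 0.5135 -0.2442  0.0736] [ 0.5138 -0.2447  0.0159]
1 1193 [ 0.4969 -0.1829  0.0749] [ 0.4969 -0.1831  0.0749] [ 0.4972 -0.1831  0.0163]
4 1100 [ 0.5542 -0.1672  0.0748] [ 0.5545 -0.1673  0.0741] [ 0.555  -0.1674  0.0162]
5 1138 [ 0.5373 -0.1061  0.0747] [ 0.5375 -0.106   0.0739] [ 0.5379 -0.1058  0.0162]
yaw 15.274170810421609 res [[-0.     -0.0006]
 [-0.0002  0.    ]
 [ 0.0001  0.0001]
 [ 0.0002  0.0005]]
[[ 0.5135 -0.2448]
 [ 0.4967 -0.183 ]
 [ 0.4798 -0.1213]
 [ 0.5714 -0.229 ]
 [ 0.5545 -0.1672]
 [ 0.5377 -0.1055]]
p2 (1220, array([ 0.4793, -0.1235,  0.0749]), array([ 0.4794, -0.1236,  0.0749]), (0.47923318481445315, -0.12323188018798828, 0.01611552619934082))
0 191 [ 0.5128 -0.2463  0.0736] [ 0.5131 -0.2458  0.0729] [ 0.5141 -0.2451  0.0167]
1 171 [ 0.4963 -0.1847  0.0737] [ 0.4968 -0.1843  0.0733] [ 0.4969 -0.1837  0.0168]
4 157 [ 0.5535 -0.1691  0.0736] [ 0.5544 -0.1677  0.0729] [ 0.5547 -0.1678  0.0168]
5 137 [ 0.5372 -0.1076  0.0737] [ 0.5376 -0.1072  0.0729] [ 0.5379 -0.1069  0.0165]
yaw 15.245950938021613 res [[ 0.0003 -0.0001]
 [-0.0003  0.0002]
 [ 0.     -0.0007]
 [-0.      0.0006]]
[[ 0.5134 -0.2459]
 [ 0.4966 -0.1841]
 [ 0.4797 -0.1224]
 [ 0.5713 -0.2301]
 [ 0.5544 -0.1684]
 [ 0.5376 -0.1066]]
p2 (152, array([ 0.4782, -0.125 ,  0.0738]), array([ 0.4785, -0.1241,  0.0735]), (0.47940887451171876, -0.12436725616455079, 0.016382884979248048))
```

View pics/w4.png

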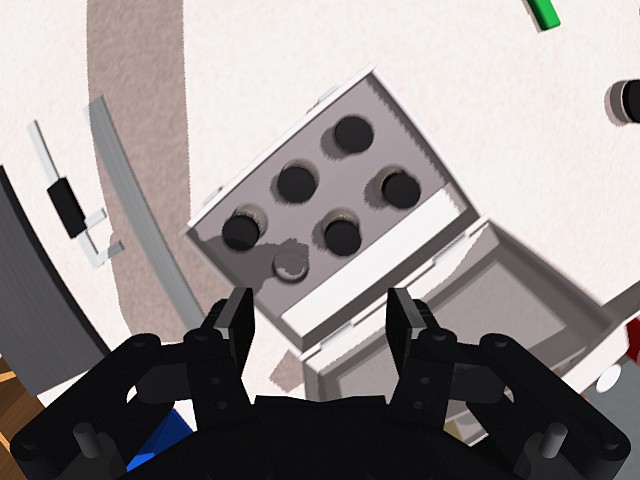

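Request:
play_rows(targets=[{"grip": 90, "linear": [-4, 2.5, 0], "delta_rot": [0, 0, 0]}, {"grip": 90, "linear": [-7, 6, 0], "delta_rot": [0, 0, 0]}, {"grip": 90, "linear": [-8, 10.5, 0], "delta_rot": [0, 0, 0]}, {"grip": 90, "linear": [-8, 15, 0], "delta_rot": [0, 0, 0]}, {"grip": 90, "linear": [-8, 19.5, 0], "delta_rot": [0, 0, 0]}, {"grip": 90, "linear": [-7.5, 24, 0], "delta_rot": [0, 0, 0]}, {"grip": 90, "linear": [-6.5, 28.5, 0], "delta_rot": [0, 0, 0]}, {"grip": 90, "linear": [-5, 32.5, 0], "delta_rot": [0, 0, 0]}, {"grip": 90, "linear": [-3.5, 36.5, 0], "delta_rot": [0, 0, 0]}, {"grip": 90, "linear": [-2, 40.5, 0], "delta_rot": [0, 0, 0]}])

```text
time: 9.5
ee_pos: [0.51, 0.2293, 0.1985]
tcp_rot: [180.0, 0.0, 155.1]
wrist_force: [1.1, -0.0, 0.3]
opening: 0.0556
grasp_force: 0.0
```

Request:
play_rows(targets=[{"grip": 90, "linear": [1.5, 4.3, 0], "delta_rot": [0, 0, 0]}, {"grip": 90, "linear": [3, 8.5, 0], "delta_rot": [0, 0, 0]}, {"grip": 90, "linear": [5, 12.5, -1], "delta_rot": [0, 0, 0]}, {"grip": 90, "linear": [5.4, 13.8, -2], "delta_rot": [0, 0, 0]}, {"grip": 90, "linear": [5.4, 13.8, -2], "delta_rot": [0, 0, 0]}, {"grip": 90, "linear": [5.4, 13.8, -2], "delta_rot": [0, 0, 0]}])

```text
time: 10.1
ee_pos: [0.5639, 0.3646, 0.1781]
tcp_rot: [-179.9, -0.0, 155.0]
wrist_force: [0.7, -0.3, 1.3]
opening: 0.0556
grasp_force: 0.0
```

Run:
```python
from h import *
np.set_printoptions(precision=4,suppress=True)
c=bot.camera("wrist"); save(c,"w5"); C=wcloud(c); P=C.reshape(-1,3); P=P[~np.isnan(P[:,0])]
o=bot.get_obs(); print(o["ee_pos"],o["tcp_rot"],o["time"],o["opening"],o["q"])
print("B",fitdisc(P,(.565,.362),.062)); discs2=bot.trace(c,"bottle")
for n in("bottle","tub","spare0"):
  for r in bot.trace(c,n)[:4]:
    q=C[r["pixels"]]; q=q[~np.isnan(q[:,0])]; z=np.percentile(q[:,2],95); q=q[q[:,2]>z-.006]; print(n,round(r["conf"],2),np.round(r["box"]),q.mean(0),c["color"][r["pixels"]].mean(0).astype(int))
```

```text
[0.5641 0.3643 0.1789] [179.9882   0.0196 155.0073] 10.15 0.055392341145824496 [32.8565 22.2088 27.9487 95.7195 -0.0103 57.8492]
B (1237, array([0.5644, 0.3644, 0.0628]), array([0.5644, 0.3642, 0.0619]), (0.5648516235351563, 0.36419302368164064, 0.016149574279785157))
bottle 0.84 [247.  69. 311. 128.] [0.4629 0.376  0.0889] [35 32 33]
bottle 0.74 [301. 199. 340. 245.] [0.5643 0.3642 0.0629] [38 35 35]
tub 0.78 [166. 237. 230. 304.] [0.5622 0.2328 0.037 ] [24 22 22]
spare0 0.98 [297. 273. 332. 327.] [0.6307 0.3292 0.0627] [167  81   9]
spare0 0.94 [365. 237. 409. 289.] [0.623  0.4015 0.0627] [ 86  31 114]
spare0 0.88 [299. 197. 339. 249.] [0.5645 0.3643 0.0629] [37 34 34]
```

View pics/w5.png

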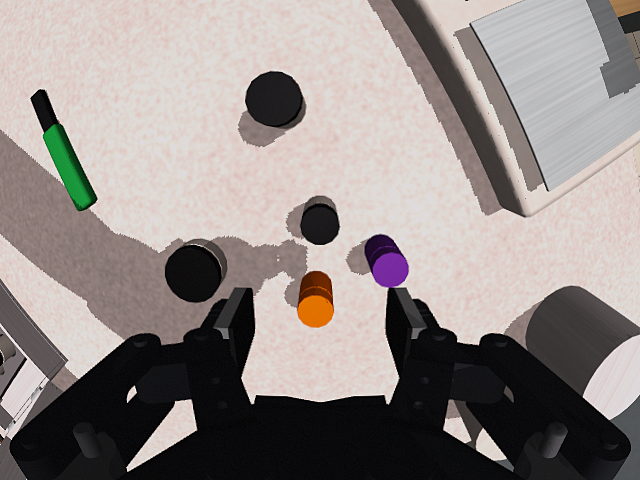

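Request:
play_rows(targets=[{"grip": 90, "linear": [0.1, 0.13, -3], "delta_rot": [0, 0, 0]}, {"grip": 90, "linear": [0.1, 0.13, -7], "delta_rot": [0, 0, 0]}, {"grip": 90, "linear": [0.1, 0.13, -11], "delta_rot": [0, 0, 0]}, {"grip": 90, "linear": [0.1, 0.13, -14.3], "delta_rot": [0, 0, 0]}, {"grip": 90, "linear": [0.1, 0.13, -15.3], "delta_rot": [0, 0, 0]}, {"grip": 90, "linear": [0.1, 0.13, -15.3], "delta_rot": [0, 0, 0]}, {"grip": 175, "linear": [0.1, 0.13, -15.3], "delta_rot": [0, 0, 0]}, {"grip": 200, "linear": [0.1, 0.13, -15.3], "delta_rot": [0, 0, 0]}, {"grip": 200, "linear": [0.1, 0.13, -15.3], "delta_rot": [0, 0, 0]}, {"grip": 200, "linear": [0.1, 0.13, -15.3], "delta_rot": [0, 0, 0]}], force=30)

```text
time: 11.35
ee_pos: [0.5669, 0.3672, 0.0276]
tcp_rot: [179.8, 0.1, 155.0]
wrist_force: [-0.2, -1.4, 6.6]
opening: 0.0298
grasp_force: 29.4
```

Request:
play_rows(targets=[{"grip": 200, "linear": [0, 0, 2], "delta_rot": [0, 0, 0]}, {"grip": 200, "linear": [0, 0, 6], "delta_rot": [0, 0, 0]}, {"grip": 200, "linear": [0, 0, 10.5], "delta_rot": [0, 0, 0]}, {"grip": 200, "linear": [-1, -3, 14], "delta_rot": [0, 0, 0]}, {"grip": 200, "linear": [-2.5, -6.5, 16.5], "delta_rot": [0, 0, 0]}, {"grip": 200, "linear": [-4, -10.5, 17.5], "delta_rot": [0, 0, 0]}, {"grip": 200, "linear": [-5.5, -14.5, 17.5], "delta_rot": [0, 0, 0]}, {"grip": 200, "linear": [-7, -19, 17.5], "delta_rot": [0, 0, 0]}, {"grip": 200, "linear": [-8.5, -23.5, 17.5], "delta_rot": [0, 0, 0]}, {"grip": 200, "linear": [-10, -28, 17.5], "delta_rot": [0, 0, 0]}])

```text
time: 12.35
ee_pos: [0.465, 0.0852, 0.201]
tcp_rot: [179.9, 0.1, 155.1]
wrist_force: [0.5, -0.6, -0.3]
opening: 0.0302
grasp_force: 29.8
```

Request:
play_rows(targets=[{"grip": 200, "linear": [0, -4.5, 0], "delta_rot": [0, 0, 0]}, {"grip": 200, "linear": [0, -9, 0], "delta_rot": [0, 0, 0]}, {"grip": 200, "linear": [0, -13.5, 0], "delta_rot": [0, 0, 0]}, {"grip": 200, "linear": [0, -18, 0], "delta_rot": [0, 0, 0]}, {"grip": 200, "linear": [1.5, -22.5, 0], "delta_rot": [0, 0, 0]}, {"grip": 200, "linear": [4, -26, 0], "delta_rot": [0, 0, 0]}, {"grip": 200, "linear": [6.6, -27.4, 0], "delta_rot": [0, 0, 0]}, {"grip": 200, "linear": [6.6, -27.4, 0], "delta_rot": [0, 0, 0]}, {"grip": 200, "linear": [6.6, -27.4, 0], "delta_rot": [0, 0, 0]}])

```text
time: 13.25
ee_pos: [0.5318, -0.1877, 0.2001]
tcp_rot: [180.0, -0.0, 155.0]
wrist_force: [-1.0, 0.5, -0.5]
opening: 0.0301
grasp_force: 29.8
```

Run:
```python
from h import *
np.set_printoptions(precision=4,suppress=True)
c=bot.camera("wrist"); C=wcloud(c); o=bot.get_obs(); T=o["ee_pos"]; P=C.reshape(-1,3); P=P[~np.isnan(P[:,0])]
a=np.radians(155); tx=np.array([np.cos(a),np.sin(a)]); ty=np.array([np.sin(a),-np.cos(a)])
D=C[...,:2]-T[:2]; X=D@tx; Y=D@ty; Z=C[...,2]-T[2]
for y in(-.008,-.004,0,.004,.008):
    m=(abs(Y-y)<.001)&(abs(X)<.03)&(abs(Z-.0362)<.003); h=np.sqrt(.016**2-y*y)
    print(y,m.sum(),"near",X[m].max()-h,"far",X[m].min()+h,Z[m].mean())
print(T,o["wrist_force"],o["tcp_rot"],o["q"]); grid(P)
# hinge/lid geometry from scene + side
c=bot.camera("side"); C=cloud(c); yw=np.radians(15.25); ex=np.array([np.cos(yw),np.sin(yw)]); ey=np.array([-ex[1],ex[0]]); o0=np.array([.5255,-.1755])
for n in("side","scene"):
    c=bot.camera(n); C=cloud(c); D=C[...,:2]-o0; u=D@ex; v=D@ey; z=C[...,2]
    for zz in(.07,.1,.13,.16,.19,.22,.235,.25,.265,.275):
        m=(abs(z-zz)<.004)&(abs(v)<.14)&(u>.05)&(u<.19)
        if m.sum()>5: print(n,zz,m.sum(),"u",np.percentile(u[m],[2,50,98]),"v",np.percentile(v[m],[2,98]))
    m=(abs(z-.05)<.004)&(abs(v)<.14)&(abs(u)<.14); print(n,"rim u",np.percentile(u[m],[1,99]),"v",np.percentile(v[m],[1,99]))
```

```text
-0.008 297 near -8.650897827895167e-05 far 0.00014331152594262986 0.03615021080473042
-0.004 340 near 0.0001044071642860734 far -4.211893251598875e-05 0.03583411842763304
0 349 near -0.00017682636713825875 far 0.0004368077082529988 0.03554757363443583
0.004 327 near -0.00023121828835120234 far -0.0004917944013732543 0.0353442502566137
0.008 292 near 1.6431880022753365e-05 far -8.522261050361753e-05 0.03502782376239455
[ 0.5315 -0.1872  0.2004] [ 0.2518  0.6543 -0.1343] [179.9939   0.0217 155.0318] [-19.4075   6.7865  11.7719  94.9631   0.004    5.5607]
0 1100 [ 0.5136 -0.2439  0.0748] [ 0.5136 -0.2442  0.0739] [ 0.514  -0.2445  0.0163]
1 1200 [ 0.497  -0.1831  0.0749] [ 0.497  -0.183   0.0749] [ 0.4972 -0.1832  0.0161]
4 1118 [ 0.5541 -0.1673  0.0748] [ 0.5542 -0.1673  0.0741] [ 0.5546 -0.1674  0.0161]
5 1127 [ 0.5373 -0.1062  0.0748] [ 0.5374 -0.1058  0.0742] [ 0.5378 -0.1059  0.0161]
yaw 15.370313438546805 res [[-0.     -0.0006]
 [-0.0004  0.    ]
 [ 0.0003  0.0002]
 [ 0.0001  0.0004]]
[[ 0.5136 -0.2447]
 [ 0.4966 -0.183 ]
 [ 0.4797 -0.1213]
 [ 0.5715 -0.2288]
 [ 0.5545 -0.1671]
 [
[... 602 characters left out ...]
58]
side rim u [-0.0713  0.1396] v [-0.1182  0.117 ]
scene 0.07 170 u [0.1343 0.1465 0.1487] v [-0.116   0.1157]
scene 0.1 172 u [0.1488 0.1511 0.1537] v [-0.1105  0.11  ]
scene 0.13 174 u [0.1527 0.1555 0.1582] v [-0.1115  0.1149]
scene 0.16 180 u [0.1578 0.1602 0.1625] v [-0.1148  0.1089]
scene 0.19 215 u [0.1619 0.1647 0.1664] v [-0.1139  0.1159]
scene 0.22 282 u [0.157  0.169  0.1712] v [-0.1154  0.1102]
scene 0.235 54 u [0.1392 0.1517 0.1551] v [-0.0754  0.1049]
scene 0.25 35 u [0.1492 0.1543 0.1567] v [-0.0181  0.0156]
scene 0.265 42 u [0.1462 0.1559 0.1593] v [-0.0172  0.0159]
scene 0.275 79 u [0.1437 0.1515 0.1591] v [-0.0188  0.0152]
scene rim u [-0.0705  0.0815] v [-0.1186  0.1157]
```

Request:
play_rows(targets=[{"grip": 200, "linear": [2, -2, 0], "delta_rot": [0, 0, 0]}, {"grip": 200, "linear": [4.05, -4.0, -1], "delta_rot": [0, 0, 0]}, {"grip": 200, "linear": [4.05, -4.0, -4], "delta_rot": [0, 0, 0]}, {"grip": 200, "linear": [4.05, -4.0, -8], "delta_rot": [0, 0, 0]}, {"grip": 200, "linear": [4.05, -4.0, -11.5], "delta_rot": [0, 0, 0]}, {"grip": 200, "linear": [4.05, -4.0, -13.1], "delta_rot": [0, 0, 0]}, {"grip": 200, "linear": [4.05, -4.0, -13.1], "delta_rot": [0, 0, 0]}, {"grip": 200, "linear": [4.05, -4.0, -13.1], "delta_rot": [0, 0, 0]}, {"grip": 200, "linear": [4.05, -4.0, -13.1], "delta_rot": [0, 0, 0]}])

```text
time: 14.35
ee_pos: [0.573, -0.2275, 0.071]
tcp_rot: [180.0, 0.2, 155.1]
wrist_force: [0.4, -0.7, -0.6]
opening: 0.0298
grasp_force: 29.8
```

Request:
play_rows(targets=[{"grip": 200, "linear": [-0.08, 0, -0.7], "delta_rot": [0, 0, 0]}, {"grip": 200, "linear": [-0.08, 0, -1.2], "delta_rot": [0, 0, 0]}, {"grip": 200, "linear": [-0.08, 0, -1.7], "delta_rot": [0, 0, 0]}, {"grip": 200, "linear": [-0.08, 0, -2.2], "delta_rot": [0, 0, 0]}, {"grip": 200, "linear": [-0.08, 0, -2.7], "delta_rot": [0, 0, 0]}, {"grip": 200, "linear": [-0.08, 0, -2.9], "delta_rot": [0, 0, 0]}, {"grip": 200, "linear": [-0.08, 0, -2.9], "delta_rot": [0, 0, 0]}])

```text
time: 15.05
ee_pos: [0.5715, -0.2275, 0.0398]
tcp_rot: [180.0, 0.0, 155.0]
wrist_force: [-0.3, 0.7, 0.6]
opening: 0.0299
grasp_force: 30.2
```

Request:
play_rows(targets=[{"grip": 200, "linear": [0, 0, -0.08], "delta_rot": [0, 0, 0]}, {"grip": 200, "linear": [0, 0, -0.16], "delta_rot": [0, 0, 0]}, {"grip": 200, "linear": [0, 0, -0.2], "delta_rot": [0, 0, 0]}, {"grip": 200, "linear": [0, 0, -0.2], "delta_rot": [0, 0, 0]}])

```text
time: 15.45
ee_pos: [0.5724, -0.2279, 0.0396]
tcp_rot: [180.0, 0.2, 155.0]
wrist_force: [0.3, 0.8, 9.2]
opening: 0.0299
grasp_force: 31.1
```

Request:
play_rows(targets=[{"grip": 155, "linear": [0, 0, 0.12], "delta_rot": [0, 0, 0]}, {"grip": 140, "linear": [0, 0, 0.12], "delta_rot": [0, 0, 0]}, {"grip": 125, "linear": [0, 0, 0.12], "delta_rot": [0, 0, 0]}, {"grip": 120, "linear": [0, 0, 0.2], "delta_rot": [0, 0, 0]}, {"grip": 120, "linear": [0, 0, 1.5], "delta_rot": [0, 0, 0]}, {"grip": 120, "linear": [0, 0, 5], "delta_rot": [0, 0, 0]}, {"grip": 120, "linear": [0, 0, 9.5], "delta_rot": [0, 0, 0]}, {"grip": 120, "linear": [0, 0, 14], "delta_rot": [0, 0, 0]}, {"grip": 90, "linear": [-3, 2, 17], "delta_rot": [0, 0, 0]}, {"grip": 90, "linear": [-5, 4.5, 18], "delta_rot": [0, 0, 0]}])

```text
time: 16.45
ee_pos: [0.5213, -0.1829, 0.2222]
tcp_rot: [180.0, 0.3, 155.0]
wrist_force: [0.6, 0.2, 0.6]
opening: 0.0555
grasp_force: 0.0
```

Run:
```python
from h import *
np.set_printoptions(precision=4,suppress=True)
o=bot.get_obs(); print(o["ee_pos"],o["time"],o["q"])
s=bot.camera("side"); save(s,"s6"); Q=cloud(s).reshape(-1,3); G=grid(Q)
for i in(2,3): print(i,fitdisc(Q,G[i],.074,tol=.004))
c=bot.camera("wrist"); Q=wcloud(c).reshape(-1,3); Q=Q[~np.isnan(Q[:,0])]
for i in(2,3):
  try: print(i,fitdisc(Q,G[i],.074))
  except Exception: print("none")
```

```text
[ 0.5213 -0.1829  0.2222] 16.45 [-19.3235   5.5032  12.8157  97.0403  -0.0115   5.7231]
0 191 [ 0.5128 -0.2463  0.0738] [ 0.513  -0.2458  0.0731] [ 0.5139 -0.2451  0.0169]
1 173 [ 0.4961 -0.1848  0.0736] [ 0.4967 -0.1841  0.0731] [ 0.4976 -0.1836  0.0168]
4 155 [ 0.5537 -0.1689  0.0737] [ 0.5549 -0.1681  0.0729] [ 0.5553 -0.1678  0.0166]
5 139 [ 0.5371 -0.1075  0.0735] [ 0.5382 -0.1064  0.0728] [ 0.539  -0.1069  0.0173]
yaw 14.941339350436722 res [[ 0.0002  0.0002]
 [-0.      0.0002]
 [-0.0002 -0.0003]
 [-0.     -0.0001]]
[[ 0.5132 -0.2457]
 [ 0.4967 -0.1838]
 [ 0.4802 -0.122 ]
 [ 0.5712 -0.2302]
 [ 0.5547 -0.1684]
 [ 0.5382 -0.1065]]
2 (147, array([ 0.4783, -0.1246,  0.0738]), array([ 0.4792, -0.1237,  0.0735]), (0.4798207092285156, -0.12427566528320312, 0.0167213134765625))
3 (168, array([ 0.5699, -0.2319,  0.0736]), array([ 0.5705, -0.2317,  0.0732]), (0.570888916015625, -0.231408203125, 0.016903757095336914))
2 (1034, array([ 0.479 , -0.1237,  0.0749]), array([ 0.4792, -0.1234,  0.0748]), (0.4788629455566406, -0.12342891693115235, 0.015982440948486328))
3 (868, array([ 0.5697, -0.2301,  0.0747]), array([ 0.5701, -0.2303,  0.0732]), (0.5705149536132812, -0.23077879333496093, 0.016081212997436523))
```

Request:
play_rows(targets=[{"grip": 50, "linear": [0, 0, 3], "delta_rot": [0, 0, 0.14]}, {"grip": 50, "linear": [0, 0, 6], "delta_rot": [0, 0, 0.28]}, {"grip": 50, "linear": [2, 1, 9], "delta_rot": [0, 0, 0.42]}, {"grip": 50, "linear": [5, 2, 10], "delta_rot": [0, 0, 0.56]}, {"grip": 50, "linear": [8, 3, 10], "delta_rot": [0, 0, 0.7]}, {"grip": 50, "linear": [11, 4, 10], "delta_rot": [0, 0, 0.7]}, {"grip": 50, "linear": [14, 4.6, 10], "delta_rot": [0, 0, 0.7]}, {"grip": 50, "linear": [14, 4.6, 10], "delta_rot": [0, 0, 0.7]}, {"grip": 50, "linear": [14, 4.6, 10], "delta_rot": [0, 0, 0.7]}])

```text
time: 17.45
ee_pos: [0.662, -0.1365, 0.3159]
tcp_rot: [179.9, -0.1, -164.8]
wrist_force: [0.5, -0.5, 0.3]
opening: 0.0687
grasp_force: 0.0
```

Run:
```python
from h import *
np.set_printoptions(precision=4,suppress=True)
o=bot.get_obs(); T=o["ee_pos"]; print(T,o["tcp_rot"],o["time"],o["q"],o["opening"])
c=bot.camera("wrist"); save(c,"w7"); yw=np.radians(15.2); ex=np.array([np.cos(yw),np.sin(yw)]); ey=np.array([-ex[1],ex[0]]); o0=np.array([.5255,-.1755])
C=wcloud(c); r=bot.trace(c,"lid_tab"); print([(x["conf"],x["box"]) for x in r])
for n,c,C in(("wrist",c,C),("side",*(lambda s:(s,cloud(s)))(bot.camera("side")))):
  D=C[...,:2]-o0; u=D@ex; v=D@ey; z=C[...,2]
  m=(z>.24)&(z<.282)&(abs(v)<.04)&(u>.10)&(u<.19)&(c["color"].max(2)<90); print(n,m.sum(),"u",np.percentile(u[m],[2,50,98]),"v",np.percentile(v[m],[2,98]),"z",np.percentile(z[m],[2,98]))
  m&=(z>.266)
  if m.sum(): print(" top u",np.percentile(u[m],[2,50,98]),"v",np.percentile(v[m],[2,98]),"z",np.percentile(z[m],[50,98]))
print("tcp uv",(T[:2]-o0)@ex,(T[:2]-o0)@ey)
```

```text
[ 0.662  -0.1365  0.3159] [ 179.9431   -0.1409 -164.8337] 17.45 [-11.6462  32.676   58.7039 116.1793  -0.0128 -26.8124] 0.0686844426043815
[(0.81, [162.6, 170.9, 472.3, 276.2]), (0.72, [135.0, 1.3, 170.2, 18.7]), (0.51, [164.6, 17.5, 471.1, 274.2])]
wrist 2238 u [0.1391 0.144  0.1563] v [-0.0166  0.0173] z [0.2417 0.2737]
 top u [0.1432 0.1486 0.1565] v [-0.0165  0.0173] z [0.2721 0.2738]
side 356 u [0.1387 0.1431 0.1551] v [-0.0179  0.0157] z [0.2406 0.2723]
 top u [0.1425 0.1457 0.156 ] v [-0.0175  0.0164] z [0.2706 0.2727]
tcp uv 0.1419546749006042 0.0018259415665501794
```

View pics/w7.png

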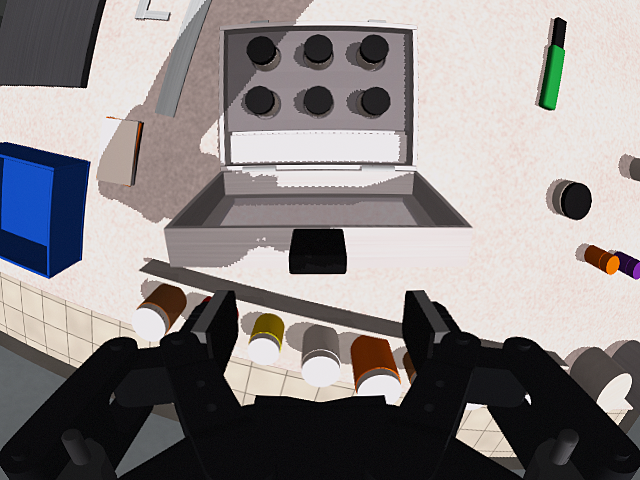

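Request:
play_rows(targets=[{"grip": 50, "linear": [0.6, 0, -1.5], "delta_rot": [0, 0, 0]}, {"grip": 50, "linear": [0.6, 0, -4], "delta_rot": [0, 0, 0]}, {"grip": 50, "linear": [0.6, 0, -6.5], "delta_rot": [0, 0, 0]}, {"grip": 50, "linear": [0.6, 0, -7.8], "delta_rot": [0, 0, 0]}, {"grip": 50, "linear": [0.6, 0, -8], "delta_rot": [0, 0, 0]}, {"grip": 50, "linear": [0.6, 0, -8], "delta_rot": [0, 0, 0]}])

```text
time: 18.2
ee_pos: [0.6665, -0.1366, 0.2395]
tcp_rot: [-180.0, 0.1, -164.9]
wrist_force: [-0.5, -0.1, 0.1]
opening: 0.0688
grasp_force: 0.0
```

Request:
play_rows(targets=[{"grip": 50, "linear": [0.1, 0, -0.3], "delta_rot": [0, 0, 0]}, {"grip": 130, "linear": [0.1, 0, -0.3], "delta_rot": [0, 0, 0]}, {"grip": 200, "linear": [0.1, 0, -0.3], "delta_rot": [0, 0, 0]}, {"grip": 200, "linear": [0.1, 0, -0.3], "delta_rot": [0, 0, 0]}, {"grip": 200, "linear": [0.1, 0, -0.3], "delta_rot": [0, 0, 0]}, {"grip": 200, "linear": [0.1, 0, -0.3], "delta_rot": [0, 0, 0]}], force=40)

```text
time: 18.8
ee_pos: [0.6685, -0.1363, 0.2355]
tcp_rot: [-180.0, 0.1, -164.9]
wrist_force: [-0.8, 1.2, 6.4]
opening: 0.0344
grasp_force: 40.4
```

Run:
```python
from h import *
from scipy.spatial.transform import Rotation as Ro
np.set_printoptions(precision=4,suppress=True)
o=bot.get_obs(); T=o["ee_pos"]; print(T,o["tcp_rot"],o["opening"],o["wrist_force"],o["torque"])
yw=np.radians(15.2); ex=np.array([np.cos(yw),np.sin(yw)]); o0=np.array([.5255,-.1755])
r=np.array([(T[:2]-o0)@ex-.110,T[2]-.05]); print(r,np.hypot(*r),np.degrees(np.arctan2(r[1],-r[0])))
# rotating the tool about the hinge by -d (lid forward), d from 98.5
for d in range(0,53,4):
    a=np.radians(d); n=np.array([r[0]*np.cos(a)-r[1]*np.sin(a), r[0]*np.sin(a)+r[1]*np.cos(a)])-r
    print(d,np.round(100*np.array([n[0]*ex[0],n[0]*ex[1],n[1]]),2),"rot",np.round(-a*np.array([-ex[1],ex[0],0]),3))
```

```text
[ 0.6685 -0.1363  0.2355] [-179.9891    0.0563 -164.8545] 0.034425940401795675 [-0.7896  1.1691  6.3732] [0.4386 0.2594 0.0507]
[0.0383 0.1855] 0.18939955924000607 101.66360677178368
0 [0. 0. 0.] rot [ 0. -0. -0.]
4 [-1.26 -0.34  0.22] rot [ 0.018 -0.067 -0.   ]
8 [-2.53 -0.69  0.35] rot [ 0.037 -0.135 -0.   ]
12 [-3.8  -1.03  0.39] rot [ 0.055 -0.202 -0.   ]
16 [-5.08 -1.38  0.34] rot [ 0.073 -0.269 -0.   ]
20 [-6.34 -1.72  0.19] rot [ 0.092 -0.337 -0.   ]
24 [-7.6  -2.06 -0.05] rot [ 0.11  -0.404 -0.   ]
28 [-8.84 -2.4  -0.37] rot [ 0.128 -0.472 -0.   ]
32 [-10.05  -2.73  -0.79] rot [ 0.146 -0.539 -0.   ]
36 [-11.23  -3.05  -1.29] rot [ 0.165 -0.606 -0.   ]
40 [-12.37  -3.36  -1.88] rot [ 0.183 -0.674 -0.   ]
44 [-13.47  -3.66  -2.55] rot [ 0.201 -0.741 -0.   ]
48 [-14.52  -3.95  -3.29] rot [ 0.22  -0.808 -0.   ]
52 [-15.53  -4.22  -4.11] rot [ 0.238 -0.876 -0.   ]
```

Request:
play_rows(targets=[{"grip": 200, "linear": [-0.63, -0.17, 0.12], "delta_rot": [0.009, -0.034, 0]}, {"grip": 200, "linear": [-1.26, -0.34, 0.22], "delta_rot": [0.018, -0.067, 0]}, {"grip": 200, "linear": [-2.53, -0.69, 0.35], "delta_rot": [0.037, -0.135, 0]}, {"grip": 200, "linear": [-3.8, -1.03, 0.39], "delta_rot": [0.055, -0.202, 0]}, {"grip": 200, "linear": [-5.08, -1.38, 0.34], "delta_rot": [0.073, -0.269, 0]}, {"grip": 200, "linear": [-6.34, -1.72, 0.19], "delta_rot": [0.092, -0.337, 0]}, {"grip": 200, "linear": [-6.97, -1.89, 0.08], "delta_rot": [0.101, -0.371, 0]}, {"grip": 200, "linear": [-7.6, -2.06, -0.05], "delta_rot": [0.11, -0.404, 0]}, {"grip": 200, "linear": [-7.6, -2.06, -0.05], "delta_rot": [0.11, -0.404, 0]}])

```text
time: 19.7
ee_pos: [0.5912, -0.1574, 0.2345]
tcp_rot: [180.0, 24.0, -164.9]
wrist_force: [0.1, 0.4, 1.8]
opening: 0.0345
grasp_force: 42.8
```

```bash
cat >> h.py <<'E'
from scipy.spatial.transform import Rotation as Ro
def lidang():
    yw=np.radians(15.2); ex=np.array([np.cos(yw),np.sin(yw)]); ey=np.array([-ex[1],ex[0]]); o0=np.array([.5255,-.1755])
    o=bot.get_obs(); T=o["ee_pos"]; r=np.array([(T[:2]-o0)@ex-.110,T[2]-.05]); print(T,o["tcp_rot"],o["wrist_force"],o["opening"],o["time"])
    zt=Ro.from_euler("xyz",o["tcp_rot"],degrees=True).as_matrix()[:,2]; print("tcp r",np.hypot(*r),"tcp ang",np.degrees(np.arctan2(r[1],-r[0])),"minus 3.2 -> lid; tool tilt",np.degrees(np.arctan2(zt[:2]@ex,-zt[2])))
    for n in("side","scene"):
        c=bot.camera(n); save(c,f"{n}_{o['time']:.2f}"); C=cloud(c); D=C[...,:2]-o0; u=D@ex; v=D@ey; z=C[...,2]
        # side walls' strips: min angle (inner face) per side, about the hinge
        for lo,hi in((-.125,-.100),(.095,.122)):
            m=(v>lo)&(v<hi)&(z>.06)&(np.hypot(u-.110,z-.05)<.185)&(np.hypot(u-.110,z-.05)>.06)
            if m.sum()<30: continue
            P=np.stack([u[m]-.110,z[m]-.05],1); th=np.degrees(np.arctan2(P[:,1],-P[:,0]))
            # perpendicular offset for candidate angle: inner edge at 0, outer at +33mm
            best=[]
            for a in np.arange(30,105,.5):
                q=np.radians(a); w_=P@np.array([np.sin(q),np.cos(q)]); best.append((((w_>-.002)&(w_<.035)).sum()))
            h=np.array(best); A=np.arange(30,105,.5)[h>=.97*h.max()]; print(n,(lo,hi),m.sum(),"angles",A.min(),A.max())
E
python3 -c "
from h import *
lidang()"
```

```text
[ 0.59116911 -0.15739324  0.23454428] [ 179.98283454   24.04575786 -164.92697834] [0.08833843 0.36732993 1.83350506] 0.03447780188326272 19.7
tcp r 0.1892368735795581 tcp ang 77.21375969500053 minus 3.2 -> lid; tool tilt 24.045740246221605
side (-0.125, -0.1) 566 angles 74.0 75.0
side (0.095, 0.122) 647 angles 72.5 75.0
scene (-0.125, -0.1) 437 angles 75.5 80.0
scene (0.095, 0.122) 483 angles 75.0 79.0
```

Request:
play_rows(targets=[{"grip": 200, "linear": [-0.62, -0.17, -0.15], "delta_rot": [0.009, -0.034, 0]}, {"grip": 200, "linear": [-1.24, -0.34, -0.32], "delta_rot": [0.018, -0.067, 0]}, {"grip": 200, "linear": [-2.45, -0.67, -0.74], "delta_rot": [0.037, -0.135, 0]}, {"grip": 200, "linear": [-3.63, -0.99, -1.24], "delta_rot": [0.055, -0.202, 0]}, {"grip": 200, "linear": [-4.77, -1.3, -1.83], "delta_rot": [0.073, -0.27, 0]}, {"grip": 200, "linear": [-5.87, -1.6, -2.5], "delta_rot": [0.091, -0.337, 0]}, {"grip": 200, "linear": [-6.53, -1.78, -2.95], "delta_rot": [0.103, -0.379, 0]}, {"grip": 200, "linear": [-7.05, -1.92, -3.34], "delta_rot": [0.112, -0.413, 0]}, {"grip": 200, "linear": [-7.05, -1.92, -3.34], "delta_rot": [0.112, -0.413, 0]}, {"grip": 200, "linear": [-7.05, -1.92, -3.34], "delta_rot": [0.112, -0.413, 0]}])

```text
time: 20.8
ee_pos: [0.522, -0.1763, 0.2012]
tcp_rot: [179.9, 48.5, -164.9]
wrist_force: [-4.4, 0.7, 3.4]
opening: 0.034
grasp_force: 43.1
```

```bash
python3 -c "
from h import *
lidang()
o=bot.get_obs();print(o['q'],o['grasp_force'],o['torque'])"; ls pics
```

```text
[ 0.52204158 -0.1763185   0.20120278] [ 179.89146135   48.48238545 -164.92639321] [-4.38176867  0.73650778  3.38538566] 0.03403148986729045 20.8
tcp r 0.18909348031386158 tcp ang 53.093754793941194 minus 3.2 -> lid; tool tilt 48.482474971252415
side (-0.125, -0.1) 532 angles 49.5 51.0
scene (-0.125, -0.1) 411 angles 52.0 61.5
scene (0.095, 0.122) 463 angles 52.0 56.0
[-38.80566659 -31.59767388 -34.30092178  53.72712985  37.3088713
 -42.3397056 ] 43.209500312805176 [0.13904285 0.67628513 0.32480832]
s6.png
scene0.png
scene_19.70.png
scene_20.80.png
side0.png
side_19.70.png
side_20.80.png
w1.png
w2.png
w3.png
w4.png
w5.png
w7.png
```

Request:
play_rows(targets=[{"grip": 200, "linear": [0, 0, 0], "delta_rot": [0, 0, 0]}, {"grip": 200, "linear": [0, 0, 0], "delta_rot": [0, 0, 0]}, {"grip": 200, "linear": [0, 0, 0], "delta_rot": [0, 0, 0]}])

```text
time: 21.2
ee_pos: [0.5222, -0.1763, 0.2013]
tcp_rot: [180.0, 48.5, -164.8]
wrist_force: [-5.0, -0.3, 5.3]
opening: 0.0338
grasp_force: 43.3
```

View pics/side_20.80.png

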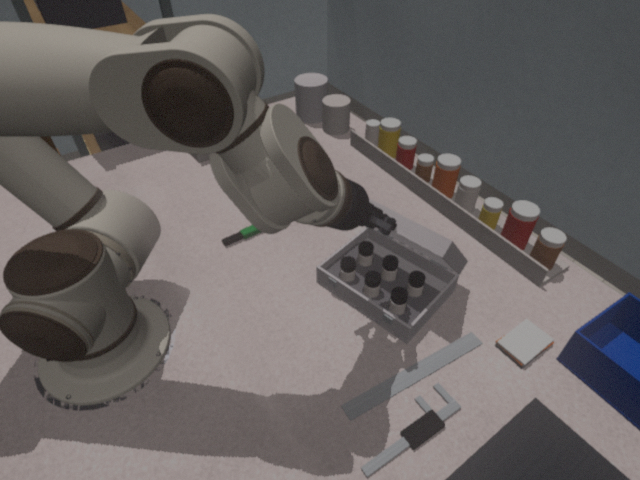

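View pics/scene_20.80.png

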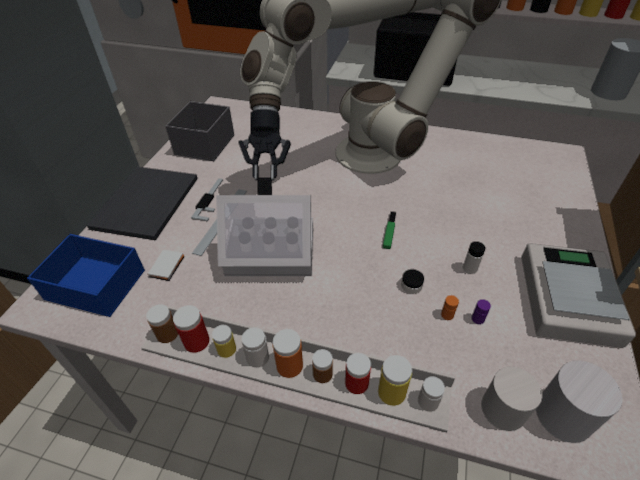

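Both views show all six jars standing in the case (side view, around 345–415, 250–300). The lid is held about half open by its tab (scene view, 264,185), and nothing else has moved.

```bash
python3 -c "
from workcell import bot
print(bot.job_done())"
```

```text
the job is handed in; nothing more can be done
None
```

Both spare jars are fully home and upright in the two empty pockets (front left and back right), and the fingers are still holding the lid by its tab at about 50° open. The job was handed in at about 21 s.

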